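# Set the board under the trammel and hold the sprung pointer at its mark

### The arm

A 6-joint arm with a two-finger parallel gripper is mounted at the origin on the work surface; the furniture and walls round the work are solid. World frame = base frame: x ahead of the robot, y to its left, z up, the work surface at z = 0. Lengths are in m, angles in rad, forces in N, time in s.
With the tool pointing down it reaches from about 0.25 to 0.8 m from the base axis. Payload 3.9 kg.
Tool frame: the origin (TCP) lies between the finger pads; the fingertips stand 22 mm ahead of it and the grasp point (between the pads) lies 3 mm ahead of it; z points along the fingers, y is the line along which they close (so a half turn about z gives the same grasp; the last joint's range is limited). The gripper opens to 85 mm and grips with 20 to 120 N. Pads are 22 mm wide; open, the fingers measure 114 mm over their backs; the gripper's body (76 mm by 85 mm) begins 54 mm behind the grasp point. The pads swing forward as they close: fully open they stand 13 mm farther back than shut.
Start: joints at [-1.137, 0.26, -0.138, 1.173, 0, 1.571], TCP at [0.221, -0.476, 0.253] pointing down, gripper open.
Joint ranges: [-2.78, 2.78], [-0.83, 1.72], [-1.28, 1.37], [-1.9, 2.12], [-1.57, 1.48], [-3.14, 3.14]. Speed limits (rad/s): [2.57, 2.57, 3.14, 3.14, 3.14, 3.14].

### API

Orientations are given as a rotation vector (axis times angle).
In Python, from plant import * gives the robot as it stands.
- The arm moves only by the tool jog_arm, never from a script. Its argument "commands" is a list of rows, each an object with "rot": the turn, a rotation vector about the tool's x, y, z in units of 5 degrees (1.0 is 5 degrees), a list of three; "delta_pos": the shift along the tool's x, y, z in units of 40 mm (1.0 is 40 mm), a list of three; "hand": the opening, from 0 (shut) to 1 (fully open). A call has 1 to 20 rows; each row is the pose to reach, as a shift and turn from the pose commanded when the call began, along the tool's axes at that moment; what a row does not reach only later rows make up. A row lasts 1/12 s, in which the tool goes at most 41.7 mm and 7.16 degrees, less where a joint would pass 70% of its speed; a pose out of reach is approached as far as the arm can. A call with a gripper value outside its range is refused whole. The fingers move at their own pace and stop on an object; the grip force is fixed at half the most. Time passes only in rows, so rows that repeat a pose let the fingers close. It gives the time, the measured TCP pose, the force, the opening and the grip force at its end, in the units of the state.
- state(): the state, without advancing time (a new reading comes with each control period).
- snapshot(name): name is "side" or "top"; returns the picture (400x640x3 uint8, red, green, blue); there is no depth.
- camera_info(name): a dict with "intrinsics" (3x3 intrinsics, pixels), "origin" and "rotation" of the camera in the world. Camera axes: x right, y up, looking along -z (the intrinsics and any distortion apply to the point x, -y, -z); pixel columns grow to the right and rows downward; lengths in m; the calibration is good to about 2 mm. A picture is of the moment at which its call begins. camera_info takes no time and is no camera call.
- finish_job(): hands the job in; it is judged then, once.
Trained networks look in the newest picture that a camera, given by its name, has taken for a name from the list of things; names that differ only in an ending like _2 or _b are one class to them, and where a whole thing is asked for, a point or a joint stands for the part that bears it (a point fixed in the world has none). Each returns a list of dicts, best first, with "confidence" (0 to 1); they miss things now and then, are a little off and sometimes report something else, mostly with a low value. They report only what shows in the picture. A call takes as long as a camera call.
- silhouettes(camera, label): "pixels" (400x640 bool, what is visible of it) and "at" ([column, row] in pixels, amid what is visible of it).
The state is a dict: "time": time; "qpos": joint angles; "qvel": joint speeds; "tau": joint torques, N m; "position": TCP position; "tcp_rot": TCP orientation; "ft_force": force on the tool from outside, world axes, zero at the start; "wrist_torque": the same for the moment, N m; "width": finger opening in m; "grip_force": force on a finger pad.
Only numpy, scipy, OpenCV 4.12 (cv2) and the standard library are available. Lean on these libraries where they do the work, as an engineer would, in place of code of your own. Each camera call takes 0.05 s, during which the arm holds its last target. There are 200 camera calls.

### The job

With the sprung pointer rod still fully in, use the sliding table's knob to bring the board's small hole centrally under the fixed needle and pause there for about a second, then bring the large hole centrally under the same needle, pause, and let go of the table. Then pull the pointer rod out against its spring until its index blade stands between the two ribs of the cursor on the rail, and finish holding the rod still there, the board not having shifted. Leave the cursor, the tape measure, the sanding block and the screw tin alone.

Things in the scene. Friction and masses are not known exactly. Their poses are not given: they have to be found in the camera images.
- station: Fixed grey base plate, 160 x 370 x 12 mm. Origin at z = 0 mid-slides (plate from 165 mm on its -y to 205 mm on its +y side). Its x points away from the robot, y to the left, but for some yaw; x and y in this list are these axes. A column at its +y end carries a level tube (axis x = 0, z = 86 mm; 25 mm collar at its mouth, y = 51 mm) and a level rail along y (x = 50 mm, top z = 76 mm).
- needle_tip (a point): Tip of the fixed needle that hangs under the tube's collar, z = 61 mm, 3 mm above the board's top. It never moves.
- table: Sliding table with a pale wooden board (100 mm in x, 160 mm in y, 18 mm thick, top at z = 58 mm) on crossed slides: moves along x (40 mm either side of the middle) and y (-55 to +60 mm), cannot turn or lift, stays where it is left (about 2 N of friction each way). Origin at z = 0 under the board's centre.
- hole_small (a point): Centre of the board's small hole, 12 mm across, at the board's top face. Moves with the table.
- hole_large (a point): Centre of the board's large hole, 20 mm across, at the board's top face, 40 mm in +x and 35 mm in -y from the small hole. Moves with the table.
- table_knob (a point): Upright round black knob on the table, beyond the board's -y end: 20 mm across, from z = 60 to 95 mm, on a thin stem. The point is on its axis at z = 80 mm, a good height to grip from above. Moves with the table.
- rod: Sprung rod, 10 mm across, that slides level out of the tube towards the station's -y, up to 70 mm; a spring draws it back (3 N at the start, 6 N at 55 mm) as soon as it is let go. Fully in at the start. Origin on its axis under its knob, z = 86 mm, at the start 29 mm to -y of the fixed needle. Its end block carries a moving needle below, a knob above and an index blade to the +x side.
- rod_knob (a point): Upright round black knob on the end of the rod: 18 mm across, from z = 104 to 142 mm. The point is on its axis at z = 126 mm, a good height to grip from above. Moves with the rod.
- blade (a point): Point on the rod's index blade above the rail: a flat steel strip 3 mm wide in y that reaches from the end block in +x over the rail, at the same y as the rod's knob, passing 2 mm over the cursor. Moves with the rod.
- cursor_mid (a point): Middle of the gap between the two ribs of the dark steel cursor clamped on the rail: ribs along x, 4 mm thick, the gap between them 12 mm wide in y, tops at z = 86 mm. It stands 30 to 55 mm towards -y from the blade's starting place and has to stay where it is.
- tape_measure: Bystander: pocket tape measure, 33 x 75 x 63 mm; origin at the centre of its underside.
- sanding_block: Bystander: brown sanding block, 60 x 108 x 30 mm; origin at the centre of its underside.
- screw_tin: Bystander: open grey tin of screws, 65 mm across, 29 mm high; origin at the centre of its underside.

How it is judged:
By the outcome, as a careful person would: the job done as asked, in the order asked, and still so for the second after the job is handed in, while the arm keeps its last pose, push and grip.
It also fails if it takes over 45 s, if anything falls off the work surface, if the arm or the gripper's body presses on something with over 40 N, if the wrist force passes 120 N, or if a joint passes its speed limit or range.

## Working session

There is one attempt and no reset: what is moved stays moved. The work goes in short steps, Python scripts to look and compute and a tool call to move; the robot and the scene stay as the last step left them, time stands still between calls to the robot, and variables do not carry over. Pictures are saved under pics/ and viewed, at most 10 in all, crops included, and the job is handed in when it is done.

Besides the shell and the picture viewer there is one more tool, called after "Call:" as name(argument=value, ...) on one line, values as JSON. jog_arm: Moves the arm, as the interface text tells. Its arguments: {"type":"object","properties":{"commands":{"type":"array"}},"required":["commands"]}

```bash
mkdir -p pics
python3 - <<'E'
from plant import *
import cv2,numpy as np
s=state();print(s['time'],s['position'],s['tcp_rot'],s['width'])
for n in['side','top']:
    im=snapshot(n);cv2.imwrite(f'pics/{n}0.png',im[:,:,::-1])
    ci=camera_info(n);print(n,np.round(ci['intrinsics'],1).tolist(),np.round(ci['origin'],4),np.round(ci['rotation'],4).tolist(),[k for k in ci])
    for l in['hole_small','hole_large','needle_tip','table_knob','rod_knob','blade','cursor_mid','table','rod','station']:
        try:
            r=silhouettes(n,l);print(l,[(np.round(d['at'],1).tolist(),round(d['confidence'],2),int(d['pixels'].sum())) for d in r][:3])
        except Exception as e:print(l,e)
print(state()['time'])
E
```

```text
0.0 [ 0.22041328 -0.47579074  0.25245401] [-3.06611130e+00 -6.75721796e-01  6.72050690e-04] 0.08522319515284138
side [[508.0, 0.0, 316.3], [0.0, 508.0, 195.3], [0.0, 0.0, 1.0]] [0.1528 1.051  0.6192] [0.2459, -1.5222, -2.4413] ['intrinsics', 'origin', 'rotation']
hole_small [([324.1, 190.5], 0.56, 1276)]
hole_large [([327.5, 187.9], 0.88, 1291), ([307.6, 177.5], 0.56, 161), ([290.8, 179.3], 0.27, 25)]
needle_tip [([305.1, 212.6], 0.76, 5608), ([303.2, 177.5], 0.67, 185)]
table_knob [([322.7, 191.6], 0.66, 1246)]
rod_knob [([302.0, 179.5], 0.52, 179)]
blade [([306.7, 175.3], 0.55, 167)]
cursor_mid [([289.8, 179.5], 0.5, 63), ([324.0, 192.4], 0.37, 1396)]
table [([323.8, 191.2], 0.68, 1292), ([293.0, 175.9], 0.41, 42)]
rod [([300.6, 177.1], 0.67, 163)]
station [([304.6, 212.0], 0.7, 5672)]
top [[461.4, 0.0, 317.3], [0.0, 461.4, 199.7], [0.0, 0.0, 1.0]] [0.3673 0.069  1.2127] [0.0546, -0.0856, -1.5813] ['intrinsics', 'origin', 'rotation']
hole_small [([376.5, 190.3], 0.95, 2677)]
hole_large [([375.7, 187.1], 0.69, 2588), ([345.5, 171.9], 0.68, 95)]
needle_tip [([343.4, 185.4], 0.91, 8487)]
table_knob [([375.2, 187.8], 0.75, 2589)]
rod_knob []
blade [([345.6, 171.3], 0.68, 95), ([375.8, 185.0], 0.26, 2594)]
cursor_mid [([355.7, 157.3], 0.66, 50)]
table [([374.1, 187.4], 0.79, 2728)]
rod []
station [([261.4, 252.5], 0.62, 374), ([374.8, 186.1], 0.46, 2566)]
1.1
```

Run:
```python
import cv2
t=cv2.imread('pics/top0.png');c=t[110:260,230:430];cv2.imwrite('pics/t1.png',cv2.resize(c,None,fx=4,fy=4,interpolation=cv2.INTER_CUBIC))
t=cv2.imread('pics/side0.png');c=t[120:270,220:420];cv2.imwrite('pics/s1.png',cv2.resize(c,None,fx=4,fy=4,interpolation=cv2.INTER_CUBIC))
```

```text
(no output)
```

View pics/top0.png

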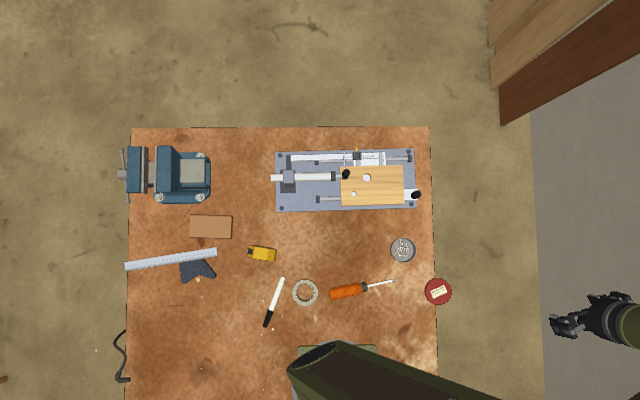

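View pics/t1.png

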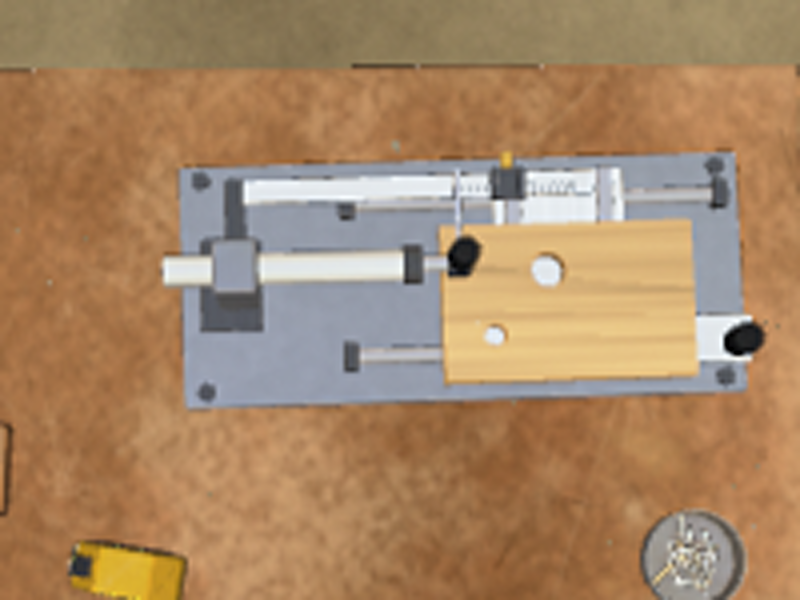

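View pics/s1.png

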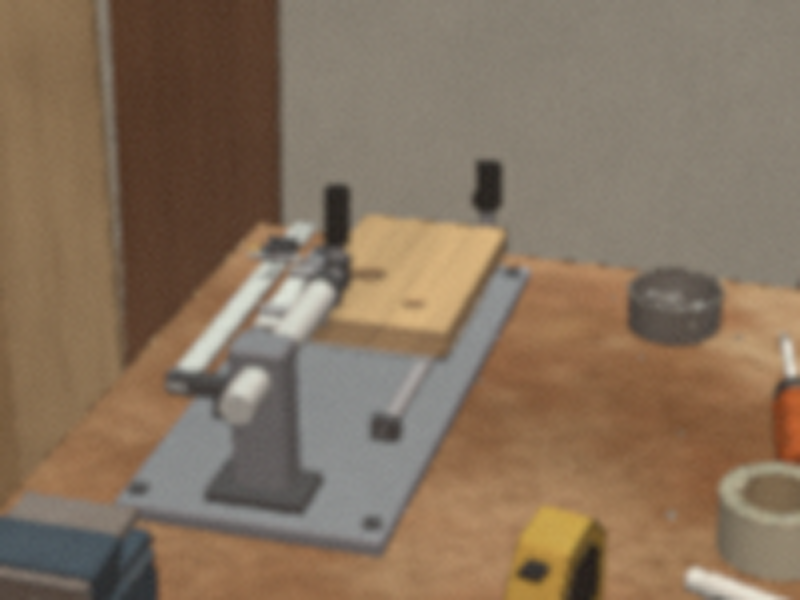

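```bash
cat > h.py <<'E'
import cv2,numpy as np
from scipy.spatial.transform import Rotation as R
from scipy.ndimage import map_coordinates
from plant import *
def cam(n):
    c=camera_info(n);return np.array(c['intrinsics']),np.array(c['origin']),np.array(c['rotation'])
def rotm(r): return R.from_rotvec(r).as_matrix() if r.ndim==1 else r
def pix2w(n,uv,z):
    K,o,r=cam(n);uv=np.atleast_2d(uv).astype(float)
    d=np.c_[(uv[:,0]-K[0,2])/K[0,0],-(uv[:,1]-K[1,2])/K[1,1],-np.ones(len(uv))]@rotm(r).T
    return o+d*((z-o[2])/d[:,2])[:,None]
def w2pix(n,p):
    K,o,r=cam(n);q=(np.atleast_2d(p)-o)@rotm(r)
    return np.c_[K[0,0]*q[:,0]/-q[:,2]+K[0,2],K[1,1]*q[:,1]/q[:,2]+K[1,2]]
def edge(g,p,q,h=3,a=.12,m=40,sgn=0):
    "fit the image edge near p-q; returns point, dir and rms"
    p,q=np.array(p,float),np.array(q,float);d=(q-p)/np.linalg.norm(q-p);nrm=np.array([-d[1],d[0]])
    s=np.arange(-h,h+.01,.1);P=[]
    for t in np.linspace(a,1-a,m):
        c=p+(q-p)*t;x=c+s[:,None]*nrm
        gr=np.gradient(map_coordinates(g,[x[:,1],x[:,0]],order=1))
        w=np.abs(gr) if sgn==0 else np.clip(sgn*gr,0,None)
        k=np.argmax(np.convolve(w,np.ones(9),'same'));sl=slice(max(0,k-8),k+9)
        P.append(c+nrm*(np.sum(s[sl]*w[sl])/max(w[sl].sum(),1e-9)))
    P=np.array(P);l=cv2.fitLine(P.astype(np.float32),cv2.DIST_HUBER,0,.01,.01).ravel()
    v,c=l[:2],l[2:];res=(P-c)@np.array([-v[1],v[0]])
    return c,v,np.median(abs(res))
def cross(a,b): # intersection of two lines
    t=np.linalg.solve(np.c_[a[1],-b[1]],b[0]-a[0]);return a[0]+t[0]*a[1]
def up(x,y): return np.array([230+(x+.5)/4-.5,110+(y+.5)/4-.5])  # t1 crop -> full
def quad(g,pts,**k):
    L=[edge(g,pts[i],pts[(i+1)%4],**k) for i in range(4)]
    return np.array([cross(L[i-1],L[i]) for i in range(4)]),[round(l[2],2) for l in L]
E
python3 - <<'E'
from h import *
im=cv2.imread('pics/top0.png').astype(float)
b=im[...,0]-im[...,2]   # blue minus red
# plate: +y/+x , -y/+x , -y/-x, +y/-x
q,r=quad(b,[up(180,168),up(735,153),up(746,390),up(188,408)])
W=pix2w('top',q,.012);print('plate',q.round(2).tolist(),r,W.round(4).tolist())
print('sides',[round(np.linalg.norm(W[i]-W[(i+1)%4])*1e3,1) for i in range(4)])
# station frame rigid fit
loc=np.array([[80,205],[80,-165],[-80,-165],[-80,205]])/1e3
A=loc-loc.mean(0);B=W[:,:2]-W[:,:2].mean(0)
yaw=np.arctan2((A[:,0]*B[:,1]-A[:,1]*B[:,0]).sum(),(A*B).sum());c,s=np.cos(yaw),np.sin(yaw);M=np.array([[c,-s],[s,c]])
o=W[:,:2].mean(0)-M@loc.mean(0);print('station',o,np.degrees(yaw))
np.savez('st.npz',o=o,M=M,yaw=yaw)
S=lambda uv,z:((pix2w('top',uv,z)[:,:2]-o)@M*1e3).round(1).tolist()
q,r=quad(b,[up(441,227),up(692,220),up(698,375),up(446,382)],h=2)
print('board',S(q,.058),r)
g=im.mean(2)
for n,u in dict(hs=(495,335),hl=(547,270)).items():
    u=up(*u);print(n,'approx',S(u,.058),S(u,.04))
print('blade',S(up(458,200),.088),'collar front',S(up(423,264),.0985),'cursor',S(up(507,183),.086),'rodknob top',S(up(466,250),.142),'tabknob top',S(up(746,335),.095),'tube far axis',S(up(300,268),.098))
print('rail corners',S([up(243,180),up(243,203),up(455,178),up(455,200)],.076))
np.set_printoptions(linewidth=200)
u=up(495,335).round().astype(int);print(u);print(b[u[1]-5:u[1]+6,u[0]-5:u[0]+6].astype(int))
u=up(547,270).round().astype(int);print(u);print(b[u[1]-6:u[1]+7,u[0]-6:u[0]+7].astype(int))
E
```

```text
plate [[274.20001220703125, 151.2899932861328], [412.55999755859375, 147.6199951171875], [418.04998779296875, 207.64999389648438], [275.79998779296875, 212.05999755859375]] [np.float64(0.15), np.float64(0.43), np.float64(0.18), np.float64(0.12)] [[0.6038, 0.1567, 0.012], [0.6105, -0.2095, 0.012], [0.4509, -0.219, 0.012], [0.4435, 0.1532, 0.012]]
sides [np.float64(366.3), np.float64(159.9), np.float64(372.3), np.float64(160.4)]
station [ 0.52761631 -0.04966227] 1.2828213198955138
board [[28.6, 38.4], [28.4, -122.2], [-72.7, -121.4], [-72.4, 39.7]] [np.float64(0.16), np.float64(0.13), np.float64(0.12), np.float64(0.13)]
hs approx [[-42.0, 5.2]] [[-40.2, 3.3]]
hl approx [[-1.8, -29.5]] [[0.7, -31.9]]
blade [[39.5, 27.6]] collar front [[-1.1, 51.4]] cursor [[49.5, -3.4]] rodknob top [[0.2, 28.6]] tabknob top [[-50.7, -144.7]] tube far axis [[-1.1, 126.4]]
rail corners [[58.4, 160.2], [43.9, 160.6], [55.6, 27.9], [41.7, 28.4]]
[353 193]
[[ -96  -96  -95  -95  -95  -95  -95  -96  -95  -96  -96]
 [ -96  -97  -95  -95  -94  -94  -95  -94  -96  -96  -95]
 [ -92  -71  -97  -98 -100 -107 -106 -
[... 679 characters left out ...]
-99  -98  -97  -97]
 [ -98  -99 -101  -96  -39   -7   -6  -10  -53  -80 -100  -97  -98]
 [ -97  -98  -90  -37   13   11   10   11   11  -32  -83 -103  -97]
 [ -95  -97  -80   -4   13   10    9   10   12   10  -77  -96  -95]
 [ -94  -97  -67   15   12    9   10    9   10   13  -39  -98  -99]
 [ -93  -95  -80   -9   12   10    9    9   10   12  -49 -101  -99]
 [ -95  -96  -93  -40   17   12   10   10   12   13  -61 -100  -94]
 [ -96  -96  -97  -84  -22   18   15   15   14  -28  -94  -97  -94]
 [ -96  -96  -97  -99  -85  -51  -37  -37  -44  -86  -99  -94  -92]
 [ -95  -96  -97  -98  -98  -98  -92  -91  -91  -98  -96  -95  -94]
 [ -97  -96  -97  -98  -97  -97  -99  -98  -98  -98  -98  -97  -97]]
```

```bash
cat >> h.py <<'E'
yaw=np.radians(1.17);M=np.array([[np.cos(yaw),-np.sin(yaw)],[np.sin(yaw),np.cos(yaw)]]);O=np.array([.5278,-.0499])
def S(uv,z,n='top'): return ((pix2w(n,uv,z)[:,:2]-O)@M*1e3).round(1).tolist()
def toW(p): return O+M@(np.array(p)/1e3)
def toP(p,n='top'): return w2pix(n,[*toW(p[:2]),p[2]/1e3])[0]
def cen(w,u,r):
    u=np.round(u).astype(int);y,x=np.mgrid[u[1]-r:u[1]+r+1,u[0]-r:u[0]+r+1];w=w[y,x];return np.array([(x*w).sum(),(y*w).sum()])/w.sum(),w.sum()
E
python3 - <<'E'
from h import *
im=cv2.imread('pics/top0.png').astype(float);b=im[...,0]-im[...,2];g=im.mean(2)
wh=np.clip((b+90)/103,0,1)
for n,u,r in [('hs',(495,335),3),('hl',(547,270),5)]:
    c,a=cen(wh,up(*u),r);print(n,c,a,S(c,.049),'diam mm',2*np.sqrt(a/np.pi)*2.5)
dk=np.clip((80-g)/60,0,1)
for n,u,z,r in [('tk',(743,338),.0775,7),('rk',(463,255),.123,6)]:
    c,a=cen(dk,up(*u),r);print(n,c,a,S(c,z),'exp area px',)
q,r=quad(b,[up(441,227),up(692,220),up(698,375),up(446,382)],h=2);print('board',S(q,.058),r)
np.set_printoptions(linewidth=220)
print(g[148:172,338:364].astype(int))
print('pred blade px at y 27,28',toP([38,27,88]),toP([38,28,88]),'cursor tops x=50,y=0/-4/-10',toP([50,0,86]),toP([50,-10,86]))
for l in['cursor_mid','blade']:
    pass
E
```

```text
hs [353.16258352 193.48496659] 17.436893203883496 [[-41.5, 5.0]] diam mm 11.779575004140714
hl [366.21653035 177.32458028] 45.10679611650485 [[-1.2, -30.0]] diam mm 18.945935670982387
tk [415.24737025 194.54213386] 48.06111111111112 [[-51.8, -146.4]] exp area px
rk [345.12459442 173.89915639] 42.80555555555556 [[-1.4, 29.8]] exp area px
board [[28.4, 38.7], [28.5, -121.9], [-72.6, -121.3], [-72.7, 39.8]] [np.float64(0.16), np.float64(0.13), np.float64(0.12), np.float64(0.13)]
[[117 122 118 112 108 107 107 112 116 114 114 121 124 118 118 117 118 134 157 148 122 126 119 110 114 118]
 [118 119  88  84  81  81  83  89 112 113  97 100 102 106 108 109 116 132 163 151 117 129 123 123 129 131]
 [142 146 140 140 143 142 142 146 149 152 149 150 150 152 154 153 153 141 165 154 126 162 160 158 155 156]
 [156 157 157 158 159 158 157 157 159 160 160 158 160 161 158 133 146 124 136 127 118 129 133 165 160 160]
 [156 157 157 158 160 174 197 156 158 158 158 156 157 156 134  88  99  92  96  92  89  81  94 122 157 154]
 [120 143 144 147 146 154 212 115 126 161 176 178 180 176 120  79  99  83  84  86  8
[... 1414 characters left out ...]
 [150 146 179 177 177 183 192 159 183 182 181 181 181 180 180 179 179 179 180 179 180 179 178 178 178 177]
 [150 135 180 178 178 184 198 163 151 157 182 178 177 175 175 175 175 174 174 174 174 174 173 172 172 172]
 [149 132 177 174 176 174 128  80  71  75 122 181 175 173 171 172 172 173 173 172 173 172 173 173 172 173]
 [153 140 165 180 174 116  48  26  28  28  54 124 184 178 177 176 175 177 176 176 177 176 177 177 177 177]
 [153 143 164 180 143  44  30  36  34  34  30  57 132 181 177 178 179 178 177 178 178 178 179 178 179 179]]
pred blade px at y 27,28 [344.50483359 160.12426873] [344.1007564  160.13609689] cursor tops x=50,y=0/-4/-10 [355.13242817 155.16215265] [359.15742102 155.04522604]
```

```bash
cat >> h.py <<'E'
def plan(p,z,flip=0):
    "tool-frame units to bring the TCP over station p (mm) at height z, tool y along station x"
    s=state();R0=R.from_rotvec(s['tcp_rot']);t=np.r_[toW(p),z]
    x=np.r_[M@[0,1 if flip else -1],0];zz=np.array([0,0,-1.]);R1=R.from_matrix(np.c_[x,np.cross(zz,x),zz])
    print('t',s['time'],'st',((np.array(s['position'][:2])-O)@M*1e3).round(1),s['position'].round(4),'d/40mm',(R0.inv().apply(t-s['position'])/.04).round(3),'rot/5deg',(np.degrees((R0.inv()*R1).as_rotvec())/5).round(3),'F',s['ft_force'].round(1),'w',s['width'],s['grip_force'],s['qpos'].round(2))
E
python3 - <<'E'
from h import *
im=cv2.imread('pics/top0.png').astype(float);g=im.mean(2)
for n,p,q,z in [('tube+',(265,252),(395,249),.086),('tube-',(265,284),(395,280),.086),('rail+',(250,180),(450,176),.076),('rail-',(250,204),(445,199),.076)]:
    e=edge(g,up(*p),up(*q),h=1.7);print(n,S([e[0]],z),e[2])
print(toW([-51.5,-146]));plan([-51.5,-146],.25);plan([-51.5,-146],.25,1)
E
```

```text
tube+ [[8.6, 112.7]] 0.11989410053315351
tube- [[-7.4, 110.1]] 0.008536871555683341
rail+ [[57.4, 97.2]] 0.15575832969606979
rail- [[43.8, 98.2]] 0.1455382098800422
[ 0.4792919  -0.19692114]
t 1.1 st [-315.8 -420.1] [ 0.2207 -0.4764  0.2533] d/40mm [ 8.803 -3.622  0.083] rot/5deg [ 0.0000e+00 -1.0000e-03  2.2737e+01] F [0.3 0.1 0.2] w 0.08558042858222097 0.0 [-1.14  0.26 -0.14  1.17  0.    1.57]
t 1.1 st [-315.8 -420.1] [ 0.2207 -0.4764  0.2533] d/40mm [ 8.803 -3.622  0.083] rot/5deg [ 1.0000e-03  0.0000e+00 -1.3263e+01] F [0.3 0.1 0.2] w 0.08558042858222097 0.0 [-1.14  0.26 -0.14  1.17  0.    1.57]
```

Call:
jog_arm(commands=[{"rot":[0,0,-6],"delta_pos":[4,-1.6,0.1],"hand":1},{"rot":[0,0,-13.26],"delta_pos":[8.8,-3.62,0.1],"hand":1},{"rot":[0,0,-13.26],"delta_pos":[8.8,-3.62,0.1],"hand":1},{"rot":[0,0,-13.26],"delta_pos":[8.8,-3.62,0.1],"hand":1},{"rot":[0,0,-13.26],"delta_pos":[8.8,-3.62,0.1],"hand":1},{"rot":[0,0,-13.26],"delta_pos":[8.8,-3.62,0.1],"hand":1},{"rot":[0,0,-13.26],"delta_pos":[8.8,-3.62,0.1],"hand":1},{"rot":[0,0,-13.26],"delta_pos":[8.8,-3.62,0.1],"hand":1},{"rot":[0,0,-13.26],"delta_pos":[8.8,-3.62,0.1],"hand":1},{"rot":[0,0,-13.26],"delta_pos":[8.8,-3.62,0.1],"hand":1},{"rot":[0,0,-13.26],"delta_pos":[8.8,-3.62,0.1],"hand":1},{"rot":[0,0,-13.26],"delta_pos":[8.8,-3.62,0.1],"hand":1},{"rot":[0,0,-13.26],"delta_pos":[8.8,-3.62,0.1],"hand":1},{"rot":[0,0,-13.26],"delta_pos":[8.8,-3.62,0.1],"hand":1}])

```text
time: 2.27
position: [0.4781, -0.1982, 0.2493]
tcp_rot: [-2.202, -2.24, 0.001]
ft_force: [-0.4, -0.6, -0.3]
width: 0.0857
grip_force: 0.0
```

Run:
```python
from h import *
plan([-51.5,-146],.083,1)
im=snapshot('side');cv2.imwrite('pics/side1.png',im[:,:,::-1])
c=im[60:260,200:440,::-1];cv2.imwrite('pics/s2.png',cv2.resize(c,None,fx=3,fy=3,interpolation=cv2.INTER_CUBIC))
```

```text
t 2.2667 st [ -52.7 -147.2] [ 0.4781 -0.1982  0.2493] d/40mm [0.032 0.031 4.158] rot/5deg [-0.006  0.002 -0.037] F [-0.4 -0.6 -0.3] w 0.08567521946551125 0.0 [-0.39  0.25 -0.16  1.16 -0.    1.16]
```

View pics/s2.png

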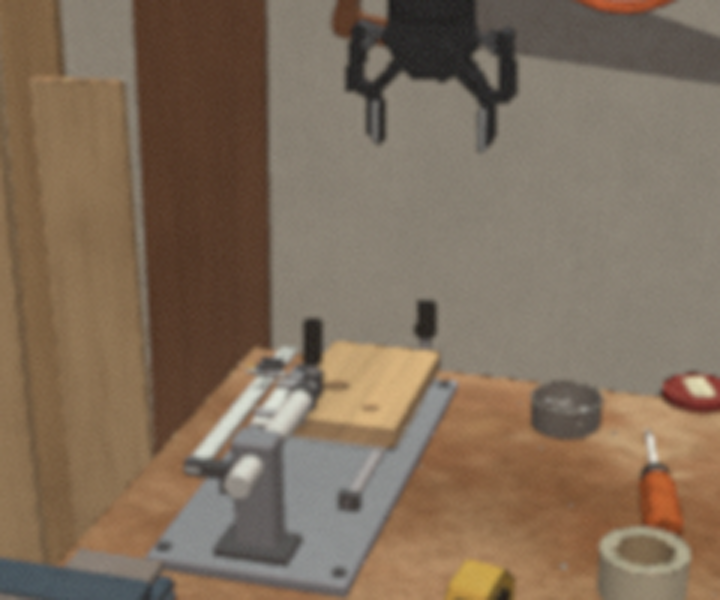

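Call:
jog_arm(commands=[{"rot":[0,0,0],"delta_pos":[0.03,0.03,1],"hand":1},{"rot":[0,0,0],"delta_pos":[0.03,0.03,2],"hand":0.7},{"rot":[0,0,0],"delta_pos":[0.03,0.03,2.8],"hand":0.6},{"rot":[0,0,0],"delta_pos":[0.03,0.03,3.5],"hand":0.6},{"rot":[0,0,0],"delta_pos":[0.03,0.03,3.9],"hand":0.6},{"rot":[0,0,0],"delta_pos":[0.03,0.03,4.15],"hand":0.6},{"rot":[0,0,0],"delta_pos":[0.03,0.03,4.15],"hand":0.6},{"rot":[0,0,0],"delta_pos":[0.03,0.03,4.15],"hand":0.4},{"rot":[0,0,0],"delta_pos":[0.03,0.03,4.15],"hand":0.3},{"rot":[0,0,0],"delta_pos":[0.03,0.03,4.15],"hand":0.2},{"rot":[0,0,0],"delta_pos":[0.03,0.03,4.15],"hand":0.1},{"rot":[0,0,0],"delta_pos":[0.03,0.03,4.15],"hand":0},{"rot":[0,0,0],"delta_pos":[0.03,0.03,4.15],"hand":0},{"rot":[0,0,0],"delta_pos":[0.03,0.03,4.15],"hand":0}])

```text
time: 3.48
position: [0.4814, -0.1967, 0.085]
tcp_rot: [2.197, 2.241, 0.0]
ft_force: [-0.3, -1.6, 6.1]
width: 0.0182
grip_force: 58.8
```

```bash
cat >> h.py <<'E'
def holes(name,gs,gl):
    im=snapshot('top')[:,:,::-1];cv2.imwrite(f'pics/{name}.png',im);im=im.astype(float);b=im[...,0]-im[...,2];wh=np.clip((b+90)/103,0,1)
    for n,p,r in [('hs',gs,3),('hl',gl,5)]:
        u=toP([*p,49]);c,a=cen(wh,u,r);c,a=cen(wh,c,r);print(n,S(c,.049),'area',round(a,1))
E
python3 - <<'E'
from h import *
plan([-51.5,-146],.083,1); holes('top2',(-41.5,5),(-1.3,-30))
E
```

```text
t 3.4833 st [ -49.4 -145.8] [ 0.4814 -0.1967  0.085 ] d/40mm [-0.005 -0.054  0.049] rot/5deg [ 0.03   0.026 -0.005] F [-0.3 -1.6  6.1] w 0.01822658944032289 58.77535487757996 [-0.39  0.38 -0.44  0.75 -0.    1.16]
hs [[-40.5, 5.0]] area 16.5
hl [[-0.5, -29.9]] area 44.2
```

Call:
jog_arm(commands=[{"rot":[0,0,0],"delta_pos":[0.1,0.08,0],"hand":0},{"rot":[0,0,0],"delta_pos":[0.25,0.2,0],"hand":0},{"rot":[0,0,0],"delta_pos":[0.45,0.35,0],"hand":0},{"rot":[0,0,0],"delta_pos":[0.65,0.51,0],"hand":0},{"rot":[0,0,0],"delta_pos":[0.85,0.67,0],"hand":0},{"rot":[0,0,0],"delta_pos":[1.05,0.82,0],"hand":0},{"rot":[0,0,0],"delta_pos":[1.2,0.94,0],"hand":0},{"rot":[0,0,0],"delta_pos":[1.28,1.0,0],"hand":0},{"rot":[0,0,0],"delta_pos":[1.31,1.025,0],"hand":0},{"rot":[0,0,0],"delta_pos":[1.31,1.025,0],"hand":0},{"rot":[0,0,0],"delta_pos":[1.31,1.025,0],"hand":0}])

```text
time: 4.45
position: [0.5217, -0.1427, 0.085]
tcp_rot: [2.196, 2.242, 0.002]
ft_force: [-1.3, -1.3, 6.2]
width: 0.0186
grip_force: 58.7
```

Run:
```python
from h import *
plan([-8.4,-93.4],.085,1); holes('top3',(0,57),(40.5,22.5))
c=cv2.imread('pics/top3.png')[110:260,230:430];cv2.imwrite('pics/t3.png',cv2.resize(c,None,fx=4,fy=4,interpolation=cv2.INTER_CUBIC))
b=cv2.imread('pics/top3.png').astype(float);b=b[...,0]-b[...,2]
# board -x long edge and -y edge
e=edge(b,toP([-32,70,58]),toP([-32,-55,58]),h=3);print('board -x edge',S([e[0]],.058),e[2])
e=edge(b,toP([65,91.5,58]),toP([18,91.5,58]),h=3);print('board +y edge',S([e[0]],.058),e[2])
```

```text
t 4.45 st [ -8.  -92.7] [ 0.5217 -0.1427  0.085 ] d/40mm [-0.018 -0.009  0.   ] rot/5deg [0.036 0.012 0.002] F [-1.3 -1.3  6.2] w 0.01859029206885259 58.74771259026602 [-0.27  0.41 -0.39  0.77 -0.    1.28]
hs [[2.8, 57.1]] area 41.2
hl [[45.5, 22.8]] area 79.9
board -x edge [[-30.5, 6.8]] 0.17872302675945814
board +y edge [[40.5, 91.0]] 0.04413856514979572
```

View pics/t3.png

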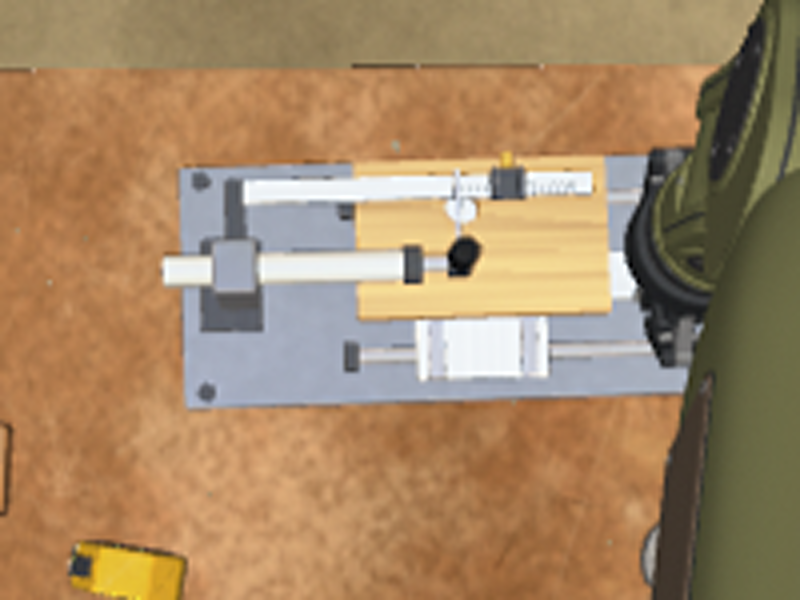

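Call:
jog_arm(commands=[{"rot":[0,0,0],"delta_pos":[0,0,0],"hand":0},{"rot":[0,0,0],"delta_pos":[0,0,0],"hand":0},{"rot":[0,0,0],"delta_pos":[0,0,0],"hand":0},{"rot":[0,0,0],"delta_pos":[0,0,0],"hand":0},{"rot":[0,0,0],"delta_pos":[0,0,0],"hand":0},{"rot":[0,0,0],"delta_pos":[0,0,0],"hand":0},{"rot":[0,0,0],"delta_pos":[0,0,0],"hand":0},{"rot":[0,0,0],"delta_pos":[0,0,0],"hand":0},{"rot":[0,0,0],"delta_pos":[0,0,0],"hand":0},{"rot":[0,0,0],"delta_pos":[0,0,0],"hand":0},{"rot":[0,0,0],"delta_pos":[0,0,0],"hand":0},{"rot":[0,0,0],"delta_pos":[0,0,0],"hand":0},{"rot":[0,0,0],"delta_pos":[0,0,0],"hand":0},{"rot":[0,0,0],"delta_pos":[0,0,0],"hand":0},{"rot":[0,0,0],"delta_pos":[0,0,0],"hand":0},{"rot":[0,0,0],"delta_pos":[0,0,0],"hand":0}])

```text
time: 5.83
position: [0.5216, -0.1428, 0.085]
tcp_rot: [2.197, 2.242, 0.003]
ft_force: [0.3, -0.9, 5.3]
width: 0.0181
grip_force: 58.7
```

Call:
jog_arm(commands=[{"rot":[0,0,0],"delta_pos":[0.06,-0.07,0],"hand":0},{"rot":[0,0,0],"delta_pos":[0.17,-0.2,0],"hand":0},{"rot":[0,0,0],"delta_pos":[0.31,-0.35,0],"hand":0},{"rot":[0,0,0],"delta_pos":[0.44,-0.5,0],"hand":0},{"rot":[0,0,0],"delta_pos":[0.57,-0.65,0],"hand":0},{"rot":[0,0,0],"delta_pos":[0.7,-0.8,0],"hand":0},{"rot":[0,0,0],"delta_pos":[0.8,-0.92,0],"hand":0},{"rot":[0,0,0],"delta_pos":[0.855,-0.98,0],"hand":0},{"rot":[0,0,0],"delta_pos":[0.875,-1.0,0],"hand":0},{"rot":[0,0,0],"delta_pos":[0.875,-1.0,0],"hand":0},{"rot":[0,0,0],"delta_pos":[0.875,-1.0,0],"hand":0}])

```text
time: 6.75
position: [0.4808, -0.1083, 0.0849]
tcp_rot: [2.196, 2.242, 0.003]
ft_force: [1.1, -1.5, 9.6]
width: 0.0181
grip_force: 59.2
```

Run:
```python
from h import *
plan([-48,-57.7],.085,1); holes('top4',(-40,92),(0,57))
b=cv2.imread('pics/top4.png').astype(float);b=b[...,0]-b[...,2]
e=edge(b,toP([-71,100,58]),toP([-71,-10,58]),h=3);print('board -x edge',S([e[0]],.058),e[2])
e=edge(b,toP([-12,126.5,58]),toP([-71,126.5,58]),h=3);print('board +y edge',S([e[0]],.058),e[2])
```

```text
t 6.75 st [-48.2 -57.4] [ 0.4808 -0.1083  0.0849] d/40mm [-0.007  0.005 -0.003] rot/5deg [0.041 0.008 0.001] F [ 1.1 -1.5  9.6] w 0.018139881983818523 59.168666324112564 [-0.22  0.34 -0.5   0.72  0.    1.33]
hs [[-39.3, 93.4]] area 17.5
hl [[4.5, 58.2]] area 75.4
board -x edge [[-70.3, 37.8]] 0.11296470187224597
board +y edge [[-41.6, 126.1]] 0.014749192353986654
```

Call:
jog_arm(commands=[{"rot":[0,0,0],"delta_pos":[0,0,0],"hand":0},{"rot":[0,0,0],"delta_pos":[0,0,0],"hand":0},{"rot":[0,0,0],"delta_pos":[0,0,0],"hand":0},{"rot":[0,0,0],"delta_pos":[0,0,0],"hand":0},{"rot":[0,0,0],"delta_pos":[0,0,0],"hand":0},{"rot":[0,0,0],"delta_pos":[0,0,0],"hand":0},{"rot":[0,0,0],"delta_pos":[0,0,0],"hand":0},{"rot":[0,0,0],"delta_pos":[0,0,0],"hand":0},{"rot":[0,0,0],"delta_pos":[0,0,0],"hand":0},{"rot":[0,0,0],"delta_pos":[0,0,0],"hand":0},{"rot":[0,0,0],"delta_pos":[0,0,0],"hand":0},{"rot":[0,0,0],"delta_pos":[0,0,0],"hand":0},{"rot":[0,0,0],"delta_pos":[0,0,0],"hand":0},{"rot":[0,0,0],"delta_pos":[0,0,0],"hand":0},{"rot":[0,0,0],"delta_pos":[0,0,0],"hand":0}])

```text
time: 8.05
position: [0.4808, -0.1083, 0.0849]
tcp_rot: [2.197, 2.242, 0.003]
ft_force: [0.7, -0.2, 10.7]
width: 0.0182
grip_force: 59.2
```

Call:
jog_arm(commands=[{"rot":[0,0,0],"delta_pos":[0,0,0],"hand":0.25},{"rot":[0,0,0],"delta_pos":[0,0,0],"hand":0.4},{"rot":[0,0,0],"delta_pos":[0,0,0],"hand":0.5},{"rot":[0,0,0],"delta_pos":[0,0,0],"hand":0.6},{"rot":[0,0,0],"delta_pos":[0,0,0],"hand":0.6},{"rot":[0,0,0],"delta_pos":[0,0,0],"hand":0.6},{"rot":[0,0,0],"delta_pos":[0,0,-0.5],"hand":0.6},{"rot":[0,0,0],"delta_pos":[0,0,-1.2],"hand":0.6},{"rot":[0,0,0],"delta_pos":[0,0,-2],"hand":0.6},{"rot":[0,0,0],"delta_pos":[0,0,-2.8],"hand":0.6},{"rot":[0,0,0],"delta_pos":[0,0,-3.2],"hand":0.6},{"rot":[0,0,0],"delta_pos":[0,0,-3.2],"hand":0.6},{"rot":[0,0,0],"delta_pos":[0,0,-3.2],"hand":0.6}])

```text
time: 9.13
position: [0.4802, -0.1085, 0.212]
tcp_rot: [2.198, 2.242, 0.002]
ft_force: [0.4, 0.5, -1.1]
width: 0.0514
grip_force: 0.0
```

Run:
```python
from h import *
plan([0,28.4],.21,1); plan([0,28.4],.129,1); holes('top5',(-40,92.5),(0,57))
b=cv2.imread('pics/top5.png').astype(float);b=b[...,0]-b[...,2]
e=edge(b,toP([-71,100,58]),toP([-71,-10,58]),h=3);print('board -x edge',S([e[0]],.058),e[2])
e=edge(b,toP([-12,126.5,58]),toP([-71,126.5,58]),h=3);print('board +y edge',S([e[0]],.058),e[2])
c=cv2.imread('pics/top5.png')[110:260,230:430];cv2.imwrite('pics/t5.png',cv2.resize(c,None,fx=4,fy=4,interpolation=cv2.INTER_CUBIC))
c=snapshot('side')[120:270,220:420,::-1];cv2.imwrite('pics/s5.png',cv2.resize(c,None,fx=4,fy=4,interpolation=cv2.INTER_CUBIC))
```

```text
t 9.1333 st [-48.8 -57.7] [ 0.4802 -0.1085  0.212 ] d/40mm [2.152 1.218 0.051] rot/5deg [ 0.024  0.006 -0.004] F [ 0.4  0.5 -1.1] w 0.051376793127444205 0.0 [-0.22  0.23 -0.3   1.05  0.    1.33]
t 9.1333 st [-48.8 -57.7] [ 0.4802 -0.1085  0.212 ] d/40mm [2.153 1.214 2.076] rot/5deg [ 0.024  0.006 -0.004] F [ 0.4  0.5 -1.1] w 0.051376793127444205 0.0 [-0.22  0.23 -0.3   1.05  0.    1.33]
hs [[-39.5, 93.5]] area 17.1
hl [[4.9, 58.2]] area 76.8
board -x edge [[-70.4, 41.8]] 0.12850797684879933
board +y edge [[-38.0, 126.1]] 0.016737361233871616
```

View pics/s5.png

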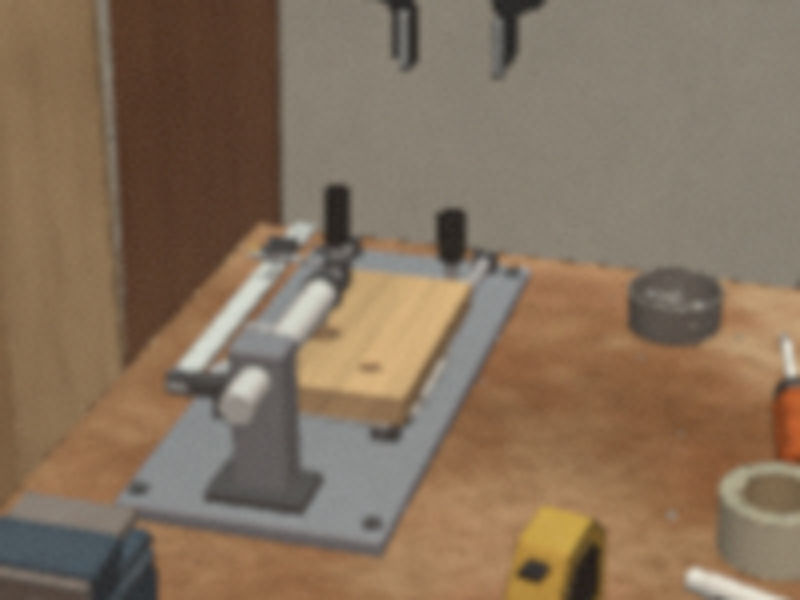

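Call:
jog_arm(commands=[{"rot":[0,0,0],"delta_pos":[0.7,0.4,0],"hand":0.6},{"rot":[0,0,0],"delta_pos":[1.4,0.8,0],"hand":0.6},{"rot":[0,0,0],"delta_pos":[2.0,1.1,0],"hand":0.6},{"rot":[0,0,0],"delta_pos":[2.15,1.225,0],"hand":0.6},{"rot":[0,0,0],"delta_pos":[2.15,1.225,0.3],"hand":0.6},{"rot":[0,0,0],"delta_pos":[2.15,1.225,1],"hand":0.6},{"rot":[0,0,0],"delta_pos":[2.15,1.225,1.6],"hand":0.6},{"rot":[0,0,0],"delta_pos":[2.15,1.225,2],"hand":0.6},{"rot":[0,0,0],"delta_pos":[2.15,1.225,2.07],"hand":0.6},{"rot":[0,0,0],"delta_pos":[2.15,1.225,2.07],"hand":0.6},{"rot":[0,0,0],"delta_pos":[2.15,1.225,2.07],"hand":0.4},{"rot":[0,0,0],"delta_pos":[2.15,1.225,2.07],"hand":0.3},{"rot":[0,0,0],"delta_pos":[2.15,1.225,2.07],"hand":0.2},{"rot":[0,0,0],"delta_pos":[2.15,1.225,2.07],"hand":0.1},{"rot":[0,0,0],"delta_pos":[2.15,1.225,2.07],"hand":0},{"rot":[0,0,0],"delta_pos":[2.15,1.225,2.07],"hand":0},{"rot":[0,0,0],"delta_pos":[2.15,1.225,2.07],"hand":0}])

```text
time: 10.65
position: [0.5288, -0.0216, 0.1299]
tcp_rot: [2.197, 2.241, 0.004]
ft_force: [4.0, 0.1, 4.9]
width: 0.0164
grip_force: 58.8
```

Run:
```python
from h import *
plan([0,28.4],.129,1)
im=snapshot('top')[:,:,::-1];cv2.imwrite('pics/top6.png',im)
c=im[110:260,230:430];cv2.imwrite('pics/t6.png',cv2.resize(c,None,fx=4,fy=4,interpolation=cv2.INTER_CUBIC))
```

```text
t 10.65 st [ 1.5 28.3] [ 0.5288 -0.0216  0.1299] d/40mm [ 0.002 -0.039  0.023] rot/5deg [ 0.049  0.005 -0.003] F [4.  0.1 4.9] w 0.01635346671753861 58.79205022123642 [-0.04  0.35 -0.35  0.87 -0.    1.51]
```

View pics/t6.png

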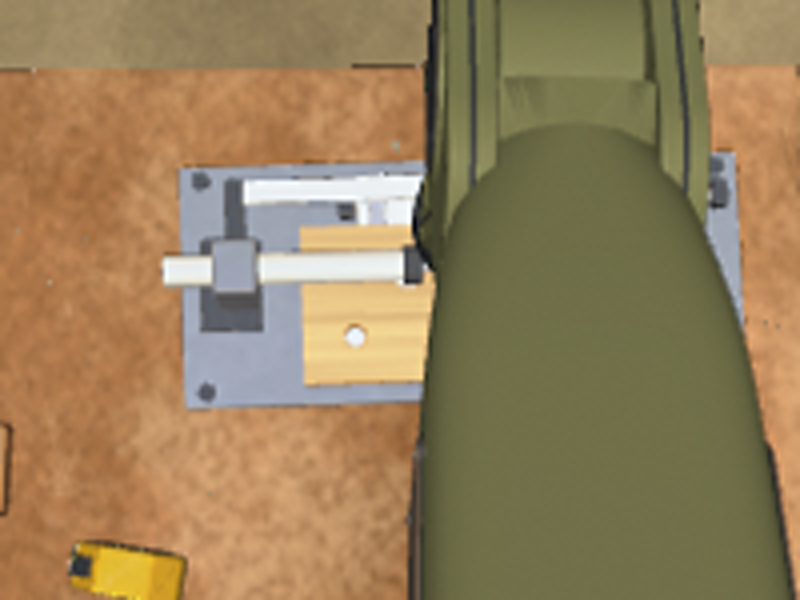

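Call:
jog_arm(commands=[{"rot":[0,0,0],"delta_pos":[-0.06,0,0],"hand":0},{"rot":[0,0,0],"delta_pos":[-0.15,0,0],"hand":0},{"rot":[0,0,0],"delta_pos":[-0.27,0,0],"hand":0},{"rot":[0,0,0],"delta_pos":[-0.39,0,0],"hand":0},{"rot":[0,0,0],"delta_pos":[-0.51,0,0],"hand":0},{"rot":[0,0,0],"delta_pos":[-0.63,0,0],"hand":0},{"rot":[0,0,0],"delta_pos":[-0.73,0,0],"hand":0},{"rot":[0,0,0],"delta_pos":[-0.79,0,0],"hand":0},{"rot":[0,0,0],"delta_pos":[-0.81,0,0],"hand":0},{"rot":[0,0,0],"delta_pos":[-0.81,0,0],"hand":0},{"rot":[0,0,0],"delta_pos":[-0.81,0,0],"hand":0}])

```text
time: 11.62
position: [0.5294, -0.0525, 0.1299]
tcp_rot: [2.197, 2.244, 0.008]
ft_force: [3.2, 4.9, 7.3]
width: 0.0165
grip_force: 59.0
```

Run:
```python
from h import *
plan([0,-4.1],.129,1)
im=snapshot('side')[:,:,::-1];cv2.imwrite('pics/side7.png',im)
P=lambda p:toP(p,'side')
for n,p in [('blade',[50,-4.1,88]),('rib+',[50,3.9,86]),('rib-',[50,-12.1,86]),('knob',[0.4,-4.1,142])]:print(n,P(p).round(1),((P(p)-[255,155])*9).round())
f=lambda i:cv2.resize(i[155:195,255:335],None,fx=9,fy=7,interpolation=cv2.INTER_CUBIC)
cv2.imwrite('pics/s7.png',np.vstack([f(cv2.imread('pics/side0.png')),f(im)]))
t=snapshot('top')[:,:,::-1];cv2.imwrite('pics/top7.png',t)
t=cv2.imread('pics/top7.png').astype(float);b=t[...,0]-t[...,2]
e=edge(b,toP([-12,126.5,58]),toP([-71,126.5,58]),h=3);print('board +y edge',S([e[0]],.058),e[2])
e=edge(b,toP([-71,120,58]),toP([-71,60,58]),h=3);print('board -x edge',S([e[0]],.058),e[2])
```

```text
t 11.6167 st [ 1.5 -2.6] [ 0.5294 -0.0525  0.1299] d/40mm [-0.037 -0.038  0.023] rot/5deg [ 0.05  -0.035  0.007] F [3.2 4.9 7.3] w 0.016452891489911522 59.003542388090864 [-0.1   0.35 -0.35  0.87  0.    1.45]
blade [289.5 179.6] [310. 221.]
rib+ [288.5 181.5] [301. 239.]
rib- [290.5 179. ] [320. 216.]
knob [307.7 161.8] [474.  61.]
board +y edge [[-42.8, 126.2]] 0.015071292829476769
board -x edge [[-70.3, 88.8]] 0.010331670804817332
```

View pics/s7.png

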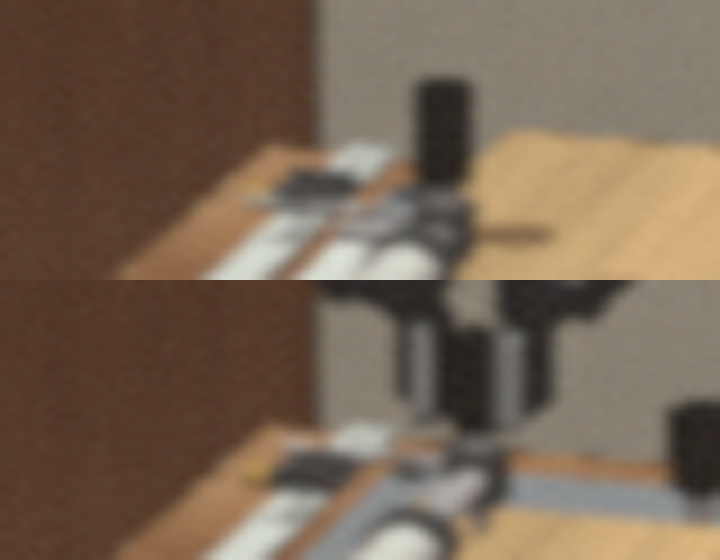

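Run:
```python
from h import *
P=lambda p:((toP(p,'side')-[255,155]+.5)*[9,7]).round(0)
for n,p in [('blade tip y28.3',[58,28.3,88]),('y-2.6',[58,-2.6,88]),('y-8',[58,-8,88]),('cursor ctr z86',[50,-4.1,86]),('cur +y -x',[42,5.9,86]),('cur -y+x',[58,-14.1,86]),('-y -x',[42,-14.1,86])]:print(n,P(p))
np.set_printoptions(linewidth=200)
for f in['side0','side7']:
    g=cv2.imread(f'pics/{f}.png').mean(2).astype(int);print(f);print('     ',np.arange(280,302));
    for r in range(170,192):print(r,g[r,280:302])
```

```text
blade tip y28.3 [249. 209.]
y-2.6 [286. 175.]
y-8 [293. 169.]
cursor ctr z86 [315. 180.]
cur +y -x [330. 194.]
cur -y+x [300. 167.]
-y -x [353. 172.]
side0
      [280 281 282 283 284 285 286 287 288 289 290 291 292 293 294 295 296 297 298 299 300 301]
170 [ 62  63  64  65  65  63  63  63  61  67  88 117 125 124 125 124 125 124 125 121 102  69]
171 [ 64  64  66  63  66  66  65  65  61  66  87 116 126 124 125 126 126 124 125 123 105  67]
172 [ 63  63  65  64  67  65  65  62  64  65  89 117 125 126 124 126 126 126 125 125 106  69]
173 [ 63  64  67  63  66  65  63  63  60  67  89 115 126 125 126 125 124 126 127 124 108  71]
174 [ 64  66  65  64  66  69  67  66  63  66  88 114 124 127 129 131 128 128 128 126 106  68]
175 [ 63  65  64  69  79  87  84  77  67  72  90 115 128 141 152 151 144 142 135 126 108  69]
176 [ 65  65  67  81 103 115 108 100  96  95 104 126 146 164 178 176 174 161 145 128 108  68]
177 [ 67  69  82 100 118 129 126 123 120 119 125 146 171 182 183 185 183 166 142 123 100  69]
178 [ 66  80  99 120 130 132 130 117 115 115 122 148 172 177 178 184 174 150 126 113  91  58]
17
[... 2689 characters left out ...]
1  77  97 112 123 132 139 139 132 132 134]
185 [133 130 125 123 127 139 149 144 128 123 118 100  98 114 123 131 138 143 142 140 140 144]
186 [130 129 128 135 156 180 188 175 161 159 148 123 114 123 130 136 143 139 137 135 135 138]
187 [126 126 136 153 179 193 186 172 162 154 139 124 119 128 135 140 140 133 120 112 109 116]
188 [124 128 148 172 187 189 172 156 151 135 121 115 123 132 139 139 132 119 101  90  89  88]
189 [124 139 167 191 193 188 175 157 144 121 111 115 129 139 141 133 122 109 109 114 111  96]
190 [136 161 191 204 206 203 188 163 132 114 112 122 135 139 137 125 119 132 153 166 164 139]
191 [156 187 205 210 210 203 179 144 115 111 121 130 141 140 131 128 141 172 195 204 200 181]
```

Call:
jog_arm(commands=[{"rot":[0,0,0],"delta_pos":[0,0,0],"hand":0},{"rot":[0,0,0],"delta_pos":[0,0,0],"hand":0},{"rot":[0,0,0],"delta_pos":[0,0,0],"hand":0},{"rot":[0,0,0],"delta_pos":[0,0,0],"hand":0},{"rot":[0,0,0],"delta_pos":[0,0,0],"hand":0},{"rot":[0,0,0],"delta_pos":[0,0,0],"hand":0},{"rot":[0,0,0],"delta_pos":[0,0,0],"hand":0},{"rot":[0,0,0],"delta_pos":[0,0,0],"hand":0},{"rot":[0,0,0],"delta_pos":[0,0,0],"hand":0},{"rot":[0,0,0],"delta_pos":[0,0,0],"hand":0},{"rot":[0,0,0],"delta_pos":[0,0,0],"hand":0},{"rot":[0,0,0],"delta_pos":[0,0,0],"hand":0}])

```text
time: 12.72
position: [0.5294, -0.0524, 0.1299]
tcp_rot: [2.197, 2.244, 0.008]
ft_force: [3.5, 3.7, 5.9]
width: 0.0167
grip_force: 59.0
```

Run:
```python
from h import *
plan([0,-3],.129,1)
im=snapshot('side')[:,:,::-1].astype(int);o=cv2.imread('pics/side7.png').astype(int)
print('change side vs. before',np.abs(im-o)[165:200,275:320].mean())
```

```text
t 12.7167 st [ 1.5 -2.5] [ 0.5294 -0.0524  0.1299] d/40mm [-0.012 -0.038  0.023] rot/5deg [ 0.049 -0.035  0.009] F [3.5 3.7 5.9] w 0.016721607421957628 59.002525380346924 [-0.1   0.35 -0.35  0.87  0.    1.45]
change side vs. before 1.370793650793651
```

Call:
jog_arm(commands=[{"rot":[0,0,0],"delta_pos":[-0.01,0,0],"hand":0},{"rot":[0,0,0],"delta_pos":[-0.02,0,0],"hand":0},{"rot":[0,0,0],"delta_pos":[-0.02,0,0],"hand":0},{"rot":[0,0,0],"delta_pos":[-0.02,0,0],"hand":0},{"rot":[0,0,0],"delta_pos":[-0.02,0,0],"hand":0},{"rot":[0,0,0],"delta_pos":[-0.02,0,0],"hand":0},{"rot":[0,0,0],"delta_pos":[-0.02,0,0],"hand":0},{"rot":[0,0,0],"delta_pos":[-0.02,0,0],"hand":0},{"rot":[0,0,0],"delta_pos":[-0.02,0,0],"hand":0},{"rot":[0,0,0],"delta_pos":[-0.02,0,0],"hand":0}])

```text
time: 13.6
position: [0.5294, -0.053, 0.1299]
tcp_rot: [2.197, 2.244, 0.009]
ft_force: [4.0, 4.6, 5.4]
width: 0.0168
grip_force: 59.0
```

Run:
```python
from h import *
plan([0,-3],.129,1)
print(finish_job())
```

```text
t 13.6 st [ 1.5 -3.2] [ 0.5294 -0.053   0.1299] d/40mm [ 0.004 -0.038  0.023] rot/5deg [ 0.05  -0.039  0.009] F [4.  4.6 5.4] w 0.016753399706414842 59.008906442904845 [-0.1   0.35 -0.34  0.87  0.    1.45]
the job is handed in; nothing more can be done
None
```

I handed the job in at 13.6 s: each hole was brought under the needle to within about 1 mm and paused there for over a second, then the table was released, and the arm is holding the rod still with the blade between the cursor's ribs by my measurements (gap centre known to about 1 mm, the final fit not seen directly because the arm blocked the top camera); the board had not shifted when last checked, after the main pull, and no verdict came back.

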